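Moisture reading on a table-leg blank in a V-cradle

ROBOT

A 7-joint arm with a two-finger parallel gripper is mounted at the origin on a cart in front of the work surface, level with it; the furniture and walls round the work are solid. World frame = base frame: x ahead of the robot, y to its left, z up, the work surface at z = 0. Lengths are in m, angles in rad, forces in N, time in s.
With the tool pointing down it reaches from about 0.35 to 0.9 m from the base axis. Payload 8.1 kg.
Tool frame: the origin (TCP) lies midway between the tips of the shut fingers; the grasp point (between the pads) lies 19 mm behind it; z points along the fingers, y is the line along which they close (so a half turn about z gives the same grasp; the last joint's range is limited). The gripper opens to 92 mm and grips with 3 to 60 N. Pads are 19 mm wide; open, the fingers measure 130 mm over their backs; the gripper's body (75 mm by 190 mm) begins 47 mm behind the grasp point.
Start: joints at [-1.353, 0.434, 0.025, 1.573, -0.012, 1.134, -0.075], TCP at [0.197, 0.593, 0.191] pointing down, gripper open.
Joint ranges: [-2.62, 2.62], [-0.44, 2.09], [-1.27, 1.32], [0.08, 2.57], [-1.32, 4.46], [0.12, 2], [-2.74, 2.74]. Speed limits (rad/s): [2.22, 2.22, 3.01, 3.01, 3.14, 3.14, 3.14].

INTERFACE

Orientations are given as a rotation vector (axis times angle).
In Python, from cell import observe, get_image, camera_model, sign_off, recognise, silhouettes gives the robot as it stands.
- The arm moves only by the tool apply_moves, never from a script. Its argument "motion" is a list of rows, each an object of numbers: "x", "y", "z": the shift along the world's x, y, z in cm; "yaw": the turn about the world's z in degrees; "hand": the opening, from -1 (shut) to 1 (fully open), so that 0 is half open. In form: [{"x": .., "y": .., "z": .., "yaw": .., "hand": ..}, ...]. A call has 1 to 10 rows; each row is the pose to reach, as a shift and turn from the pose commanded when the call began; what a row does not reach only later rows make up. A row lasts 1/8 s, in which the tool goes at most 62.5 mm and 10.7 degrees, less where a joint would pass 70% of its speed; a pose out of reach is approached as far as the arm can. A call with a gripper value outside its range is refused whole. The fingers move at their own pace and stop on an object; "newtons" is the grip in N (left out, the last holds). Time passes only in rows, so rows that repeat a pose let the fingers close. It gives the time, the measured TCP pose, the force, the opening and the grip force at its end, in the units of the state.
- observe(): the state, without advancing time (a new reading comes with each control period).
- get_image(name): name is "side" or "top"; returns the picture (400x640x3 uint8, blue, green, red); there is no depth.
- camera_model(name): a dict with "camera_matrix" (3x3 intrinsics, pixels), "k1" (the pictures are not rectified: a ray, as slopes to the right and down, at radius r is drawn at 1 + k1 r^2 times it, then the intrinsics apply), "T" (4x4, takes a point from camera to world coordinates). Camera axes: x right, y up, looking along -z (the intrinsics and any distortion apply to the point x, -y, -z); pixel columns grow to the right and rows downward; lengths in m; the calibration is good to about 2 mm. A picture is of the moment at which its call begins. camera_model takes no time and is no camera call.
- sign_off(): hands the job in; it is judged then, once.
Trained networks look in the newest picture that a camera, given by its name, has taken for a name from the list of things; names that differ only in an ending like _2 or _b are one class to them, and where a whole thing is asked for, a point or a joint stands for the part that bears it (a point fixed in the world has none). Each returns a list of dicts, best first, with "p" (0 to 1); they miss things now and then, are a little off and sometimes report something else, mostly with a low value. They report only what shows in the picture. A call takes as long as a camera call. They do not tell look-alikes from the thing itself.
- recognise(query, camera): "rect" ([left, top, right, bottom] in pixels, round what is visible of it).
- silhouettes(query, camera): "mask" (400x640 bool, what is visible of it) and "rect" ([left, top, right, bottom] in pixels, round what is visible of it).
The state is a dict: "clock": time; "joints": joint angles; "dq": joint speeds; "joint_efforts": joint torques, N m; "position": TCP position; "ee_rot": TCP orientation; "force": force on the tool from outside, world axes, zero at the start; "ft_torque": the same for the moment, N m; "width": opening from 0.0 (shut) to 1.0 (fully open); "gripper_force": force on a finger pad.
Only numpy, scipy, OpenCV 4.12 (cv2) and the standard library are available. Lean on these libraries where they do the work, as an engineer would, in place of code of your own. Each camera call takes 0.05 s, during which the arm holds its last target. There are 200 camera calls.

TASK

Check the marked table-leg blank for moisture: lay the loose octagonal blank with the pencil cross along the V-cradle, about centred so that it rests on both V-blocks, cross on top, and let go of it. Then take the orange pin moisture meter out of its dock and hold it upright with its two pins on the top face of the leg, in line with the grain (along the leg) and centred on the cross, pressing gently until the sprung pin head is about half-way in, never hard. Finish like that, still holding the meter there at a steady light push, and leave the pencil, the screwdriver and the hardwood offcut beside the work where they lie.

Things in the scene. Friction and masses are not known exactly. Their poses are not given: they have to be found in the camera images.
- leg: the loose table-leg blank: pale wood, a straight octagonal prism 258 mm long and 56 mm across opposite flats (each flat about 23 mm wide), about 0.45 kg, lying on one flat with the pencil cross on its upper flat. Three like blanks without a cross lie fixed in a row at the back, on a dark sheet (6 mm thick) that covers the back left of the bench. The origin is the centre of its underside; its own x axis is NOT along the leg, so use leg_center
- leg_center (a point): the middle of that leg blank, on its axis, 28 mm above its underside. x runs along the leg (grain) towards the end with the cross, y across it, z out of the face with the cross. The two flats that look to +y and -y are upright while the cross is on top, and 56 mm apart: grip there, at the middle of the length
- mark (a point): centre of the dark pencil cross (lines 34 mm along and 20 mm across the leg) on the leg's top face, 45 mm from the leg's middle along its axis; same axes as leg_center (x along the leg, z out of the face)
- cradle: the V-cradle, fixed to the bench: a plywood base board 215 mm long (its x), 104 mm wide (its y) and 14 mm thick, with two wooden V-blocks on it, 28 mm thick, 88 mm wide and 64 mm high over the bench, centred 80 mm either side of its middle, so 132 mm are clear between them. Their 90-degree V seats are lined with cork and run along x. The origin is the centre of the underside, on the bench
- cradle_seat (a point): the point, 75 mm above the bench over the middle of the cradle, where the leg's axis comes to lie when its lower two slanting flats are seated in both Vs (leg underside then 47 mm, its top face 103 mm above the bench). x runs along the Vs, z up; either way round is right for the leg
- dock: the black charging dock on a grey foot plate, fixed to the bench: foot 82 x 92 mm, socket 52 x 74 mm, 48 mm high. The meter stands upright in it with its shoulder on a ledge 34 mm above the bench and 3.5 mm play on each side over the top 14 mm; draw it straight up by at least 45 mm to clear. Origin at the centre of its underside
- meter: the pin moisture meter, 0.18 kg: an orange case 26 mm thick (its x), 46 mm wide (its y) and 112 mm tall, pins pointing down, display on its -x face in the lower half, black rubber grip sleeve (27.5 mm thick, 47.5 mm wide) round the upper half. The origin is the centre of the case's lower end, z up along the case
- meter_center (a point): the middle of the meter's case, half-way up (56 mm above its lower end, 56 mm below its top); x across the 26 mm thickness, y across the 46 mm width (the line of the two pins), z up. Grip it across the thickness (27.5 mm here) near the top, on the sleeve, which reaches from 6 mm to 50 mm above this point
- meter_tip (a point): the point midway between the two blunt pin tips, which stand 13 mm either side of it along the meter's y; 26 mm below the lower end of the case (82 mm below meter_center) with the head fully out; it moves with the head
- pin_head (a joint): how far the grey sprung head with the two pins is pushed up into the meter's case, in m: 0 fully out, 0.010 fully in, about 0.005 half-way. The spring pushes back with about 1.5 N at the start and 0.5 N more per mm (4 N half-way)
- pencil: blue carpenter's pencil lying on the dark sheet behind the dock, 175 mm long, leave it (others lie further left); origin at the centre of its underside
- screwdriver: screwdriver with a red handle lying on the dark sheet, 206 mm long, leave it; origin at the centre of its underside
- offcut: reddish hardwood offcut lying on the dark sheet, 56 x 95 x 30 mm, leave it; origin at the centre of its underside
Not all that is in view belongs to the job. What is shaped like the meter but yellow is not meant.

How it is judged:
By the outcome, as a careful person would: the job done as asked, in the order asked, and still so for the second after the job is handed in, while the arm keeps its last pose, push and grip.
It also fails if it takes over 54 s, if anything falls off the work surface, if the arm or the gripper's body presses on something with over 40 N, if the wrist force passes 120 N, or if a joint passes its speed limit or range.

## Working session

There is one attempt and no reset: what is moved stays moved. The work goes in short steps, Python scripts to look and compute and a tool call to move; the robot and the scene stay as the last step left them, time stands still between calls to the robot, and variables do not carry over. Pictures are saved under pics/ and viewed, at most 10 in all, crops included, and the job is handed in when it is done.

Besides the shell and the picture viewer there is one more tool, called after "Request:" by a JSON object that holds its "api" and its "payload". apply_moves: Moves the arm, as the interface text tells. Its arguments: {"type":"object","properties":{"motion":{"type":"array","items":{"type":"object","properties":{"x":{"type":"number"},"y":{"type":"number"},"z":{"type":"number"},"yaw":{"type":"number"},"hand":{"type":"number"}}}},"newtons":{"type":"number"}},"required":["motion"]}

```bash
mkdir -p pics; cat > h.py <<'E'
import numpy as np, cv2
from cell import *
def ray(cam,uv):
    m=camera_model(cam);K=np.array(m["camera_matrix"]);T=np.array(m["T"])
    d=(np.array(uv,float)-K[:2,2])/[K[0,0],K[1,1]]
    s=d.copy()
    for _ in range(20): s=d/(1+m["k1"]*(s@s))
    return T[:3,3],T[:3,:3]@np.array([s[0],-s[1],-1])
def at(cam,uv,z):
    o,d=ray(cam,uv);return o+d*(z-o[2])/d[2]
def proj(cam,p):
    m=camera_model(cam);K=np.array(m["camera_matrix"]);T=np.array(m["T"])
    q=T[:3,:3].T@(np.array(p)-T[:3,3]);s=np.array([q[0],-q[1]])/-q[2]
    s=s*(1+m["k1"]*(s@s));return s*[K[0,0],K[1,1]]+K[:2,2]
E
python3 - <<'E'
from h import *
for c in("top","side"):
    im=get_image(c);cv2.imwrite(f"pics/{c}0.png",im);m=camera_model(c);print(c,np.round(np.array(m["T"]),3).tolist(),m["k1"],m["camera_matrix"])
    for q in("leg","mark","cradle","dock","meter"):
        print(c,q,[(np.round(r["rect"]).tolist(),round(r["p"],2)) for r in recognise(q,c)])
o=observe();print(o["clock"],o["position"],o["ee_rot"],o["force"],o["width"])
E
```

```text
top [[0.015, 0.992, -0.122, 0.42], [-1.0, 0.016, 0.011, 0.114], [0.013, 0.122, 0.992, 1.216], [0.0, 0.0, 0.0, 1.0]] -0.07554217200899072 [[376.49737159   0.         316.31283495]
 [  0.         376.49737159 195.22426872]
 [  0.           0.           1.        ]]
top leg [([321.0, 152.0, 403.0, 181.0], 0.95)]
top mark [([323.0, 152.0, 405.0, 182.0], 0.81)]
top cradle [([330.0, 212.0, 399.0, 254.0], 0.66)]
top dock []
top meter [([237.0, 222.0, 258.0, 239.0], 0.55), ([197.0, 223.0, 224.0, 235.0], 0.55)]
side [[-0.997, 0.047, -0.059, 0.503], [-0.075, -0.529, 0.845, 0.871], [0.008, 0.847, 0.531, 0.569], [0.0, 0.0, 0.0, 1.0]] 0.003969331037208934 [[378.9175804    0.         314.54777212]
 [  0.         378.9175804  207.36992437]
 [  0.           0.           1.        ]]
side leg [([252.0, 168.0, 304.0, 232.0], 0.58), ([284.0, 231.0, 324.0, 270.0], 0.57)]
side mark [([253.0, 168.0, 306.0, 226.0], 0.7)]
side cradle [([328.0, 173.0, 382.0, 230.0], 0.66), ([287.0, 234.0, 326.0, 272.0], 0.58)]
side dock [([328.0, 270.0, 386.0, 310.0], 0.95), ([248.0, 276.0, 316.0, 315.0], 0.42)]
side meter [([348.0, 234.0, 372.0, 283.0], 0.89), ([349.0, 277.0, 368.0, 349.0], 0.64)]
0.6 [0.19710415 0.5931292  0.19103096] [-5.01945557e-01 -3.10119110e+00 -6.87084464e-05] [-0.57598662 -0.37317026  0.2483651 ] 0.9982027027695283
```

View pics/top0.png

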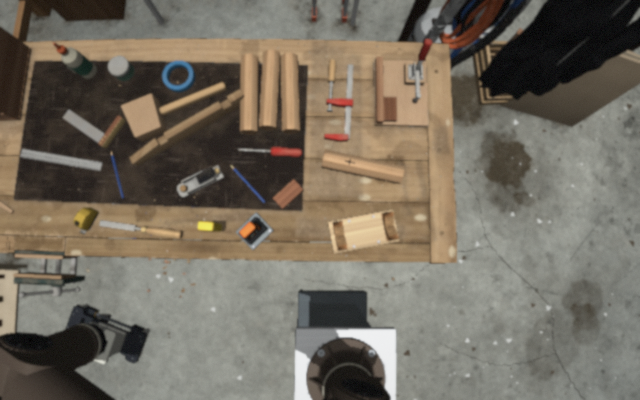

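View pics/side0.png

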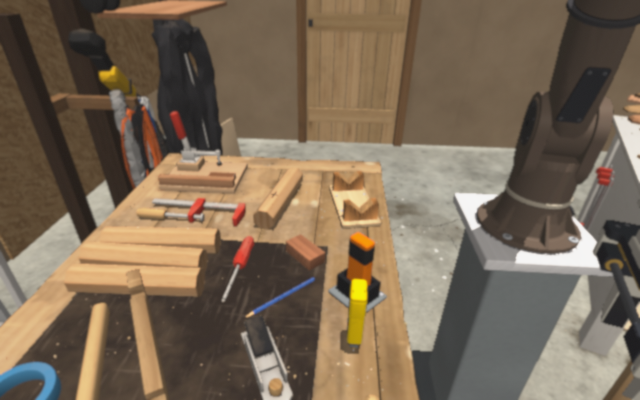

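The top view shows the cross-marked leg from (323,158) to (403,176) with the cross near (348,161). The cradle is at (364,231), the orange meter in its dock at (250,229), and the yellow decoy at (208,226). The side view agrees: leg (278,197), cradle (356,200), orange meter (360,258). Next I'll fit the models to the silhouettes.

```bash
cat > fit.py <<'E'
from h import *
from scipy.optimize import minimize
def box(l,w,z0,z1,cx=0): return np.array([[cx+a*l/2,b*w/2,z] for a in(-1,1) for b in(-1,1) for z in(z0,z1)])
def octa(z0):
    a=np.arange(8)*np.pi/4+np.pi/8;R=.028/np.cos(np.pi/8)
    return np.array([[s*.129,R*np.cos(t),z0+.028+R*np.sin(t)] for s in(-1,1) for t in a])
def place(P,p):
    c,s=np.cos(p[2]),np.sin(p[2]);return np.c_[P[:,0]*c-P[:,1]*s+p[0],P[:,0]*s+P[:,1]*c+p[1],P[:,2]]
def hull(cam,P,p,S=4):
    q=np.array([proj(cam,x) for x in place(P,p)])
    return cv2.convexHull((q*S).astype(np.float32))
def fit(P,masks,p0,S=4):
    big={c:cv2.resize(m.astype(np.float32),None,fx=S,fy=S,interpolation=cv2.INTER_LINEAR)>.5 for c,m in masks.items()}
    def cost(p):
        t=0
        for c,m in big.items():
            k=np.zeros(m.shape,np.uint8);cv2.fillConvexPoly(k,np.round(hull(c,P,p,S)).astype(int),1)
            k=k>0;t+=1-(k&m).sum()/(k|m).sum()
        return t
    p0=np.array(p0,float)
    r=minimize(cost,p0,method="Nelder-Mead",options=dict(initial_simplex=np.vstack([p0]+[p0+d for d in np.diag([.01,.01,.08])]),xatol=1e-4,fatol=1e-4))
    return r.x,r.fun
def pick(q,cam,near):
    b=None
    for s in silhouettes(q,cam):
        l,t,r,bo=s["rect"];d=np.hypot((l+r)/2-near[0],(t+bo)/2-near[1])
        if d<20 and (b is None or d<b[0]): b=(d,s["mask"])
    return None if b is None else np.array(b[1])
E
python3 - <<'E'
from fit import *
get_image("top");get_image("side")
V=[]
vis={c:cv2.imread(f"pics/{c}0.png") for c in("top","side")}
vis={c:cv2.resize(v,None,fx=4,fy=4,interpolation=cv2.INTER_CUBIC) for c,v in vis.items()}
cr=np.vstack([box(.215,.104,0,.014),box(.028,.088,.014,.064,.08),box(.028,.088,.014,.064,-.08)])
mt=box(.026,.046,.048,.146)
dk=box(.082,.092,0,.005)
for n,P,uv,z,yaw in(("leg",octa(0),((363,167),(278,198)),.03,-1.35),("cradle",cr,((364,231),(356,200)),.03,1.5),("meter",mt,((248,229),(360,258)),.1,.8)):
    M={}
    for c,near in zip(("top","side"),uv):
        m=pick(n,c,near)
        if m is not None: M[c]=m;print(n,c,m.sum())
    p0=[*at("top",uv[0],z)[:2],yaw]
    for cs in [M]+[{c:M[c]} for c in M]:
        p,f=fit(P,cs,p0);print(n,list(cs),np.round(p,4),round(f,3))
        if len(cs)==len(M):
            for c in vis: cv2.polylines(vis[c],[np.round(hull(c,P,p)).astype(int)],True,(0,255,0),1)
t=vis["top"][560:1060,900:1660]; s=vis["side"][620:1260,980:1580]
cv2.imwrite("pics/t1.png",t[:, :800]);cv2.imwrite("pics/s1.png",s[:600])
for uv in((348,161),): print("cross",at("top",uv,.056))
E
```

```text
leg top 1506
leg side 1404Traceback (most recent call last):
  File "<stdin>", line 16, in <module>
  File "fit.py", line 21, in fit
    r=minimize(cost,p0,method="Nelder-Mead",options=dict(initial_simplex=np.vstack([p0]+[p0+d for d in np.diag([.01,.01,.08])]),xatol=1e-4,fatol=1e-4))
    res = _minimize_neldermead(fun, x0, args, callback, bounds=bounds,
                               **options)
    fsim[j] = func(sim[j])
              ~~~~^^^^^^^^
    fx = function(np.copy(x), *(wrapper_args + args))
  File "fit.py", line 17, in cost
    k=np.zeros(m.shape,np.uint8);cv2.fillConvexPoly(k,np.round(hull(c,P,p,S)).astype(int),1)
                                                               ~~~~^^^^^^^^^
  File "fit.py", line 10, in hull
    q=np.array([proj(cam,x) for x in place(P,p)])
                ~~~~^^^^^^^
  File "h.py", line 12, in proj
    m=camera_model(cam);K=np.array(m["camera_matrix"]);T=np.array(m["T"])
ValueError: time passes only in moves, steps and waits
```

```bash
sed -i 's/^from cell import \*/from cell import *\nimport functools, cell\ncamera_model=functools.lru_cache(None)(cell.camera_model)/' h.py
cat > run1.py <<'E'
from fit import *
get_image("top");get_image("side")
vis={c:cv2.imread(f"pics/{c}0.png") for c in("top","side")}
vis={c:cv2.resize(v,None,fx=4,fy=4,interpolation=cv2.INTER_CUBIC) for c,v in vis.items()}
cr=np.vstack([box(.215,.104,0,.014),box(.028,.088,.014,.064,.08),box(.028,.088,.014,.064,-.08)])
mt=box(.026,.046,.048,.146)
for n,P,uv,z,yaw in(("leg",octa(0),((363,167),(278,198)),.03,-1.35),("cradle",cr,((364,231),(356,200)),.03,1.5),("meter",mt,((248,229),(360,258)),.1,.8)):
    M={}
    for c,near in zip(("top","side"),uv):
        m=pick(n,c,near)
        if m is not None: M[c]=m;print(n,c,m.sum())
    p0=[*at("top",uv[0],z)[:2],yaw]
    for cs in [M]+[{c:M[c]} for c in M]:
        p,f=fit(P,cs,p0);print(n,list(cs),np.round(p,4),round(f,3))
        if len(cs)==len(M):
            for c in vis: cv2.polylines(vis[c],[np.round(hull(c,P,p)).astype(int)],True,(0,255,0),1)
cv2.imwrite("pics/t1.png",vis["top"][560:1060,900:1660]);cv2.imwrite("pics/s1.png",vis["side"][650:1250,980:1580])
print("cross",at("top",(348,161),.056))
print(observe()["clock"])
E
python3 run1.py
```

```text
leg top 1466
leg side 1426
leg ['top', 'side'] [ 0.6629 -0.0452 -1.7669] 0.139
leg ['top'] [ 0.6604 -0.0467 -1.7623] 0.058
leg ['side'] [ 0.6642 -0.044  -1.7656] 0.036
cradle top 2190
cradle side 2082
cradle ['top', 'side'] [ 0.4559 -0.0532  1.7504] 0.199
cradle ['top'] [ 0.454  -0.0549  1.7731] 0.031
cradle ['side'] [ 0.459  -0.051   1.7697] 0.121
meter top 198
meter side 1116
meter ['top', 'side'] [0.4521 0.2953 0.7868] 0.34
meter ['top'] [0.4506 0.2948 0.9231] 0.171
meter ['side'] [0.4535 0.3013 0.5692] 0.125
cross [0.67310856 0.00228965 0.056     ]
1.2
```

View pics/t1.png

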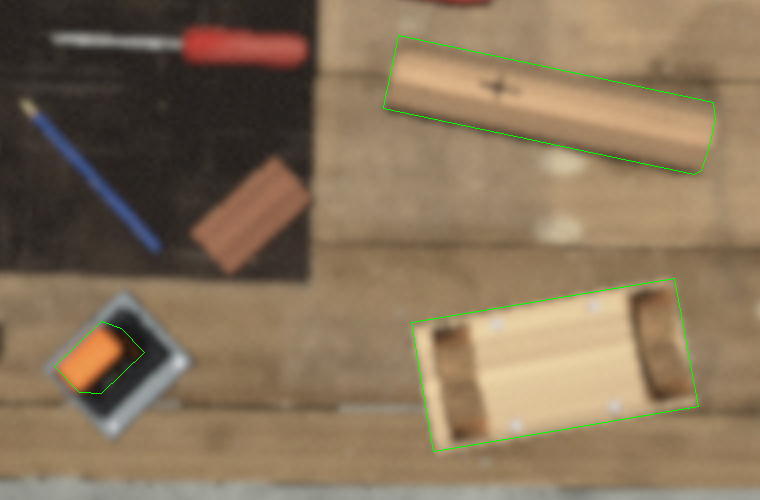

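View pics/s1.png

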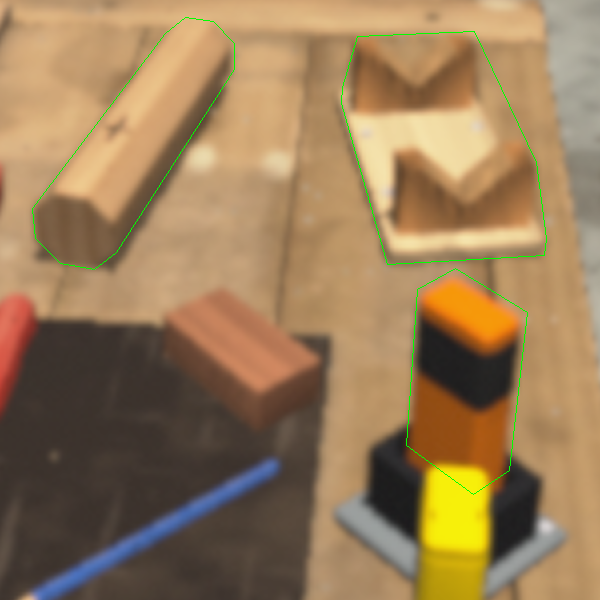

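The overlays fit the leg and cradle well, and the leg-to-cradle offset agrees between the two cameras. Leg centre is (0.6625,-0.045) with its axis at 78.9°, and cradle is (0.4565,-0.053) with its axis at 101.4°. Next I'll move over the leg.

Request:
{"api": "apply_moves", "payload": {"motion": [{"x": 3, "y": -3, "z": 2, "yaw": -10, "hand": 1}, {"x": 46.5, "y": -63.8, "z": 2, "yaw": -82.7, "hand": 1}, {"x": 46.5, "y": -63.8, "z": 2, "yaw": -82.7, "hand": 1}, {"x": 46.5, "y": -63.8, "z": 2, "yaw": -82.7, "hand": 1}, {"x": 46.5, "y": -63.8, "z": 2, "yaw": -82.7, "hand": 1}, {"x": 46.5, "y": -63.8, "z": 2, "yaw": -82.7, "hand": 1}, {"x": 46.5, "y": -63.8, "z": 2, "yaw": -82.7, "hand": 1}, {"x": 46.5, "y": -63.8, "z": 2, "yaw": -82.7, "hand": 1}, {"x": 46.5, "y": -63.8, "z": 2, "yaw": -82.7, "hand": 1}, {"x": 46.5, "y": -63.8, "z": 2, "yaw": -82.7, "hand": 1}]}}

```text
clock: 2.45
position: [0.5554, 0.1043, 0.2113]
ee_rot: [2.425, 1.997, 0.001]
force: [1.7, 0.8, 0.8]
width: 1.003
gripper_force: 0.0
```

Request:
{"api": "apply_moves", "payload": {"motion": [{"x": 10.7, "y": -14.9, "z": -2, "hand": 1}, {"x": 10.7, "y": -14.9, "z": -4, "hand": 1}, {"x": 10.7, "y": -14.9, "z": -9, "hand": 1}, {"x": 10.7, "y": -14.9, "z": -9, "hand": 1}, {"x": 10.7, "y": -14.9, "z": -9, "hand": 1}]}}

```text
schema error: expected keys x, y, z, yaw, hand
```

```bash
python3 - <<'E'
from h import *
o=observe();print(o["clock"],o["position"],o["ee_rot"],o["force"])
a=get_image("top")[100:270,290:440];b=get_image("side")[120:290,220:370]
cv2.imwrite("pics/c2.png",cv2.resize(np.hstack([a,b]),None,fx=2.66,fy=2.66,interpolation=cv2.INTER_CUBIC))
E
```

```text
2.45 [0.55542217 0.10427765 0.21131019] [2.42481776e+00 1.99738783e+00 1.23873601e-03] [1.70995307 0.83298532 0.83758039]
```

View pics/c2.png

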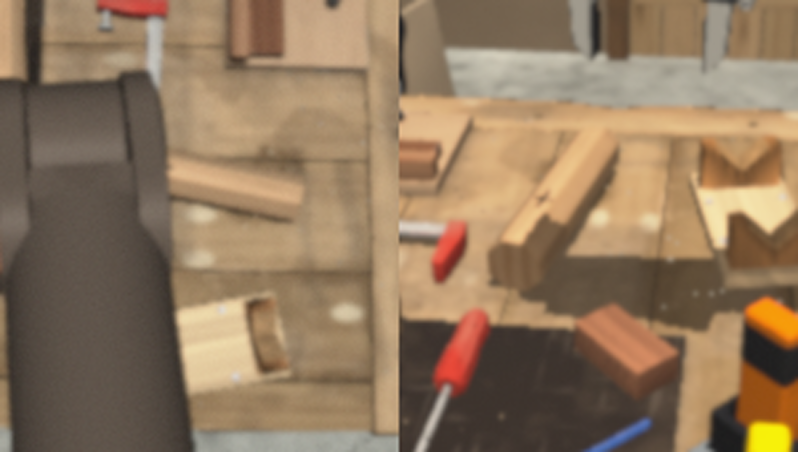

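The move was refused because it needs every key in each row. The picture shows the leg undisturbed, with the arm still short of it.

Request:
{"api": "apply_moves", "payload": {"motion": [{"x": 10.7, "y": -14.9, "z": -2, "yaw": 0, "hand": 1}, {"x": 10.7, "y": -14.9, "z": -4, "yaw": 0, "hand": 1}, {"x": 10.7, "y": -14.9, "z": -9, "yaw": 0, "hand": 1}, {"x": 10.7, "y": -14.9, "z": -9, "yaw": 0, "hand": 1}, {"x": 10.7, "y": -14.9, "z": -9, "yaw": 0, "hand": 1}, {"x": 10.7, "y": -14.9, "z": -9, "yaw": 0, "hand": 1}]}}

```text
clock: 3.3
position: [0.6616, -0.0421, 0.1219]
ee_rot: [-2.425, -1.998, -0.002]
force: [-0.2, 0.7, 0.5]
width: 0.999
gripper_force: 0.0
```

```bash
python3 - <<'E'
from h import *
o=observe();print(o["clock"],o["position"],o["ee_rot"],o["force"])
a=get_image("top")[100:270,290:440];b=get_image("side")[120:290,220:370]
cv2.imwrite("pics/c3.png",cv2.resize(np.hstack([a,b]),None,fx=2.66,fy=2.66,interpolation=cv2.INTER_CUBIC))
E
```

```text
3.3 [ 0.66161003 -0.04208888  0.12193357] [-2.42466136e+00 -1.99761810e+00 -1.73587476e-03] [-0.22994639  0.6744962   0.4552196 ]
```

View pics/c3.png

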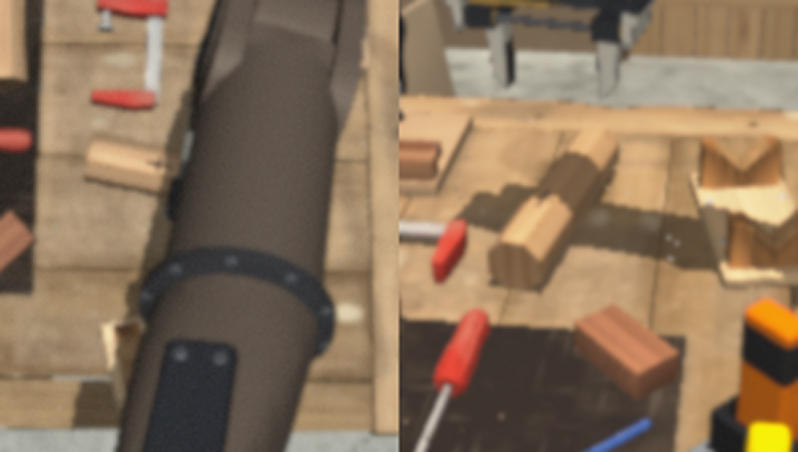

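The fingers straddle the leg at mid-length, with tips at about (505,80) and (608,85) in the side crop. Next I'll descend and grip.

Request:
{"api": "apply_moves", "payload": {"motion": [{"x": 0, "y": -0.3, "z": -4, "yaw": 0, "hand": 1}, {"x": 0, "y": -0.3, "z": -8, "yaw": 0, "hand": 1}, {"x": 0, "y": -0.3, "z": -11, "yaw": 0, "hand": 1}, {"x": 0, "y": -0.3, "z": -11, "yaw": 0, "hand": 1}, {"x": 0, "y": -0.3, "z": -11, "yaw": 0, "hand": 0}, {"x": 0, "y": -0.3, "z": -11, "yaw": 0, "hand": -1}, {"x": 0, "y": -0.3, "z": -11, "yaw": 0, "hand": -1}, {"x": 0, "y": -0.3, "z": -11, "yaw": 0, "hand": -1}, {"x": 0, "y": -0.3, "z": -11, "yaw": 0, "hand": -1}], "newtons": 35}}

```text
clock: 4.53
position: [0.6615, -0.0464, 0.0112]
ee_rot: [2.425, 1.996, 0.0]
force: [1.1, 1.1, 1.3]
width: 0.507
gripper_force: 1.2
```

Request:
{"api": "apply_moves", "payload": {"motion": [{"x": 0, "y": 0, "z": 0, "yaw": 0, "hand": -1}, {"x": 0, "y": 0, "z": 0, "yaw": 0, "hand": -1}, {"x": 0, "y": 0, "z": 0, "yaw": 0, "hand": -1}]}}

```text
clock: 4.9
position: [0.6646, -0.047, 0.014]
ee_rot: [2.423, 1.993, 0.007]
force: [1.4, 0.1, 19.8]
width: 0.356
gripper_force: 31.2
```

```bash
python3 - <<'E'
from h import *
o=observe();print(o["clock"],o["position"],o["width"],o["gripper_force"],o["force"])
b=get_image("side")[120:290,220:370]
cv2.imwrite("pics/c4.png",cv2.resize(b,None,fx=3.5,fy=3.5,interpolation=cv2.INTER_CUBIC))
E
```

```text
4.9 [ 0.66456949 -0.04701935  0.01398408] 0.35626088666264016 31.15206554532051 [ 1.38090604  0.08658384 19.82746815]
```

View pics/c4.png

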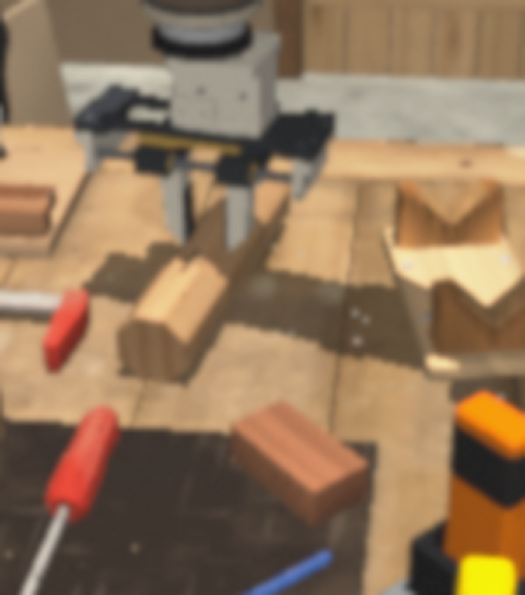

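```bash
python3 - <<'E'
from h import *
p=np.array([.6646,-.047,.014]);y=np.array([np.cos(np.radians(-11)),np.sin(np.radians(-11)),0])
for z in(.0,.02,.04,.06):
  print(z,[((proj("side",[p[0],p[1],p[2]+z]+s*y*.018)-[220,120])*3.5).round(0) for s in(-1,0,1)])
print("leg top edges mid",[((proj("side",[.6625,-.045,.056]+s*y*.0115)-[220,120])*3.5).round(0) for s in(-1,1)])
print("leg bottom",[((proj("side",[.6625,-.045,zz]+s*y*.028)-[220,120])*3.5).round(0) for s in(-1,1) for zz in(.0165,.04)])
E
```

```text
0.0 [array([233., 281.]), array([212., 278.]), array([191., 275.])]
0.02 [array([232., 260.]), array([211., 257.]), array([190., 253.])]
0.04 [array([231., 238.]), array([210., 235.]), array([188., 232.])]
0.06 [array([230., 216.]), array([209., 213.]), array([187., 210.])]
leg top edges mid [array([225., 236.]), array([198., 232.])]
leg bottom [array([246., 281.]), array([246., 256.]), array([181., 272.]), array([180., 247.])]
```

```bash
python3 - <<'E'
from h import *
p=np.array([.6616,-.0421,.122]);y=np.array([np.cos(np.radians(-11)),np.sin(np.radians(-11)),0])
for z in(.0,.02,.04,.06):
  print(z,[((proj("side",[p[0],p[1],p[2]+z]+s*y*.046)-[220,120])*2.66+[399,0]).round(0) for s in(-1,0,1)])
E
```

```text
0.0 [array([601., 128.]), array([558., 122.]), array([515., 116.])]
0.02 [array([601., 109.]), array([557., 104.]), array([514.,  98.])]
0.04 [array([601.,  91.]), array([556.,  85.]), array([513.,  80.])]
0.06 [array([600.,  72.]), array([555.,  66.]), array([511.,  61.])]
```

The pads pinched the upper bevels. Both pictures put the real fingertips about 36 mm above the reported TCP. I'll open, then go about 36 mm lower.

Request:
{"api": "apply_moves", "payload": {"motion": [{"x": 0, "y": 0, "z": 0, "yaw": 0, "hand": 1}, {"x": 0, "y": 0, "z": 1, "yaw": 0, "hand": 1}, {"x": 0, "y": 0, "z": 1, "yaw": 0, "hand": 1}, {"x": 0, "y": 0, "z": 1, "yaw": 0, "hand": 1}, {"x": 0, "y": 0, "z": 1, "yaw": 0, "hand": 1}, {"x": 0, "y": 0, "z": 1, "yaw": 0, "hand": 1}, {"x": 0, "y": 0, "z": 1, "yaw": 0, "hand": 1}]}}

```text
clock: 5.82
position: [0.6613, -0.0463, 0.0209]
ee_rot: [-2.426, -1.996, 0.0]
force: [-0.2, 0.5, -0.1]
width: 0.996
gripper_force: 0.0
```

```bash
python3 - <<'E'
from fit import *
o=observe();print(o["clock"],o["position"],o["width"],o["force"])
get_image("side")
m=pick("leg","side",(278,198));print(m.sum())
for n in("a",):
  p,f=fit(octa(0),{"side":m},[.6625,-.045,-1.765]);print(p,f)
E
```

```text
5.825 [ 0.66128437 -0.04634034  0.02086868] 0.996193570748223 [-0.18470185  0.47936204 -0.1247357 ]
1316
[ 0.66531426 -0.04289878 -1.75674884] 0.1178371025335827
```

Request:
{"api": "apply_moves", "payload": {"motion": [{"x": 0.1, "y": 0.1, "z": -2, "yaw": 0, "hand": 1}, {"x": 0.1, "y": 0.1, "z": -3.5, "yaw": 0, "hand": 1}, {"x": 0.1, "y": 0.1, "z": -4.3, "yaw": 0, "hand": 1}, {"x": 0.1, "y": 0.1, "z": -4.3, "yaw": 0, "hand": 1}]}}

```text
clock: 6.42
position: [0.6617, -0.0454, -0.0231]
ee_rot: [-2.425, -1.996, 0.002]
force: [-0.5, 0.4, 0.7]
width: 1.001
gripper_force: 0.0
```

Request:
{"api": "apply_moves", "payload": {"motion": [{"x": 0, "y": 0, "z": 0, "yaw": 0, "hand": -1}, {"x": 0, "y": 0, "z": 0, "yaw": 0, "hand": -1}, {"x": 0, "y": 0, "z": 0, "yaw": 0, "hand": -1}, {"x": 0, "y": 0, "z": 0, "yaw": 0, "hand": -1}, {"x": 0, "y": 0, "z": 0, "yaw": 0, "hand": -1}, {"x": 0, "y": 0, "z": 0, "yaw": 0, "hand": -1}], "newtons": 35}}

```text
clock: 7.18
position: [0.6632, -0.0454, -0.0215]
ee_rot: [2.425, 1.996, 0.002]
force: [3.6, 0.5, 2.3]
width: 0.606
gripper_force: 35.0
```

Request:
{"api": "apply_moves", "payload": {"motion": [{"x": 0, "y": 0, "z": 3, "yaw": 0, "hand": -1}, {"x": 0, "y": 0, "z": 8, "yaw": 0, "hand": -1}, {"x": -4, "y": -0.1, "z": 12, "yaw": 4, "hand": -1}, {"x": -9, "y": -0.3, "z": 12, "yaw": 10, "hand": -1}, {"x": -14, "y": -0.5, "z": 12, "yaw": 16, "hand": -1}, {"x": -18, "y": -0.7, "z": 12, "yaw": 22.5, "hand": -1}, {"x": -20.6, "y": -0.8, "z": 12, "yaw": 22.5, "hand": -1}, {"x": -20.6, "y": -0.8, "z": 12, "yaw": 22.5, "hand": -1}, {"x": -20.6, "y": -0.8, "z": 12, "yaw": 22.5, "hand": -1}]}}

```text
clock: 8.3
position: [0.4565, -0.0532, 0.0979]
ee_rot: [-1.989, -2.431, 0.0]
force: [-0.1, 0.8, -4.2]
width: 0.606
gripper_force: 35.0
```

```bash
python3 - <<'E'
from fit import *
o=observe();print(o["clock"],o["position"],o["ee_rot"],o["width"],o["force"])
a=get_image("top")[160:330,290:440];b=get_image("side")[90:260,260:410]
cv2.imwrite("pics/c5.png",cv2.resize(np.hstack([a,b]),None,fx=2.66,fy=2.66,interpolation=cv2.INTER_CUBIC))
E
```

```text
8.3 [ 0.45653185 -0.0531837   0.09792116] [-1.98928940e+00 -2.43126380e+00  1.05613916e-04] 0.6055259759354888 [-0.08017761  0.77098855 -4.20815088]
```

View pics/c5.png

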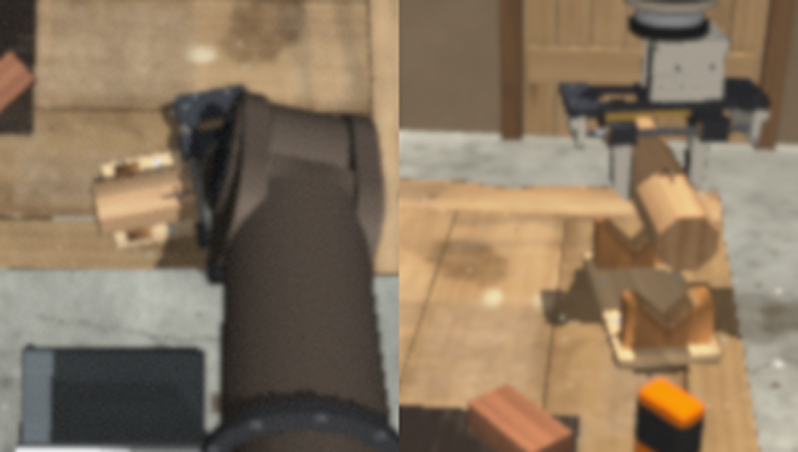

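The leg hangs level and aligned over both V-blocks with the cross on top. The wrist force of -4.2 N matches its weight. Next I'll lower it.

Request:
{"api": "apply_moves", "payload": {"motion": [{"x": 0, "y": 0, "z": -3, "yaw": 0, "hand": -1}, {"x": 0, "y": 0, "z": -5, "yaw": 0, "hand": -1}, {"x": 0, "y": 0, "z": -6.2, "yaw": 0, "hand": -1}, {"x": 0, "y": 0, "z": -6.8, "yaw": 0, "hand": -1}, {"x": 0, "y": 0, "z": -7.1, "yaw": 0, "hand": -1}, {"x": 0, "y": 0, "z": -7.1, "yaw": 0, "hand": -1}]}}

```text
clock: 9.15
position: [0.4567, -0.0534, 0.0273]
ee_rot: [1.989, 2.431, 0.001]
force: [-0.5, 0.2, -4.5]
width: 0.609
gripper_force: 35.0
```

Request:
{"api": "apply_moves", "payload": {"motion": [{"x": 0, "y": 0, "z": -0.2, "yaw": 0, "hand": -1}, {"x": 0, "y": 0, "z": -0.3, "yaw": 0, "hand": -1}, {"x": 0, "y": 0, "z": -0.3, "yaw": 0, "hand": -1}]}}

```text
clock: 9.52
position: [0.458, -0.0534, 0.0253]
ee_rot: [1.986, 2.431, 0.003]
force: [-1.2, 0.2, 10.9]
width: 0.612
gripper_force: 35.0
```

Seated. I'll release and rise.

Request:
{"api": "apply_moves", "payload": {"motion": [{"x": 0, "y": 0, "z": 0.1, "yaw": 0, "hand": 1}, {"x": 0, "y": 0, "z": 0.1, "yaw": 0, "hand": 1}, {"x": 0, "y": 0, "z": 0.1, "yaw": 0, "hand": 1}, {"x": 0, "y": 0, "z": 0.1, "yaw": 0, "hand": 1}, {"x": 0, "y": 0, "z": 4, "yaw": 0, "hand": 1}, {"x": 0, "y": 0, "z": 9, "yaw": 0, "hand": 1}, {"x": 0, "y": 0, "z": 14, "yaw": 0, "hand": 1}, {"x": 0, "y": 4, "z": 14, "yaw": 10, "hand": 1}, {"x": 0, "y": 10, "z": 14, "yaw": 20, "hand": 1}, {"x": 0, "y": 16, "z": 14, "yaw": 30, "hand": 1}]}}

```text
clock: 10.78
position: [0.4564, 0.1081, 0.1644]
ee_rot: [1.286, 2.866, 0.001]
force: [0.8, 0.2, -0.3]
width: 0.999
gripper_force: 0.0
```

```bash
cat > m.py <<'E'
from fit import *
o=observe();print(o["clock"],o["position"],o["ee_rot"],o["force"])
im={c:get_image(c) for c in("top","side")}
hsv={c:cv2.cvtColor(v,cv2.COLOR_BGR2HSV) for c,v in im.items()}
# bright orange top face of the meter (z=.146)
for c,(u,v) in(("top",(250,229)),("side",(360,240))):
    h=hsv[c];k=((h[...,0]>=7)&(h[...,0]<=17)&(h[...,1]>200)&(h[...,2]>190)).astype(np.uint8)
    w=np.zeros_like(k);w[v-22:v+22,u-22:u+22]=1;k*=w
    ys,xs=np.nonzero(k)
    if len(xs)<20: print(c,"no",len(xs));continue
    r=cv2.minAreaRect(np.c_[xs,ys].astype(np.float32));b=cv2.boxPoints(r)
    P=np.array([at(c,q,.146)[:2] for q in b]);e=P[1]-P[0],P[2]-P[1]
    print(c,len(xs),"ctr",P.mean(0).round(4),[(round(float(np.hypot(*d)),4),round(float(np.degrees(np.arctan2(d[1],d[0]))),1)) for d in e])
    p,f=fit(box(.026,.046,.146,.146),{c:k>0},[*P.mean(0),np.radians(45)]);print("fit",p.round(4),np.degrees(p[2]).round(1),round(f,3))
E
python3 m.py
```

```text
10.775 [0.45635971 0.10812919 0.16437344] [1.28567775e+00 2.86580487e+00 1.15639130e-03] [ 0.80497774  0.16480912 -0.33073102]
top no 0
side 112 ctr [0.4535 0.3018] [(0.0311, -110.4), (0.0513, 134.0)]
fit [0.4533 0.3032 0.774 ] 44.3 0.542
```

```bash
cat > m2.py <<'E'
from fit import *
for c,(u,v) in(("top",(250,229)),("side",(360,240))):
    im=cv2.resize(cv2.imread(f"pics/{c}0.png"),None,fx=4,fy=4,interpolation=cv2.INTER_CUBIC)
    h=cv2.cvtColor(im,cv2.COLOR_BGR2HSV);print(h[4*v+2,4*u-12:4*u+12:6].tolist())
    k=((h[...,0]>=5)&(h[...,0]<=18)&(h[...,1]>190)&(h[...,2]>(150 if c=="top" else 200))).astype(np.uint8)
    w=np.zeros_like(k);w[4*v-80:4*v+80,4*u-80:4*u+80]=1;k*=w
    n,l,st,ct=cv2.connectedComponentsWithStats(k);k=(l==1+np.argmax(st[1:,4])).astype(np.uint8)
    q=cv2.findContours(k,0,2)[0][0];b=cv2.boxPoints(cv2.minAreaRect(q))/4
    P=np.array([at(c,x,.146)[:2] for x in b]);e=P[1]-P[0],P[2]-P[1]
    print(c,k.sum()/16,"ctr",P.mean(0).round(4),[(round(float(np.hypot(*d)),4),round(float(np.degrees(np.arctan2(d[1],d[0]))),1)) for d in e])
    p,f=fit(box(.026,.046,.146,.146),{c:cv2.resize(k.astype(np.float32),(640,400),interpolation=cv2.INTER_AREA)>.5},[*P.mean(0),np.radians(45)]);print("fit",p.round(4),np.degrees(p[2]).round(1),round(f,3))
# dock foot corners
for x in((50,368),(113,437),(190,360),(123,292)):print("foot",at("top",((x[0]+900)/4,(x[1]+560)/4),.005).round(4))
for x in((335,515),(565,535),):print("foot side",at("side",((x[0]+980)/4,(x[1]+650)/4),.005).round(4))
E
python3 m2.py
```

```text
[[14, 170, 238], [14, 169, 237], [14, 170, 235], [12, 173, 224]]Traceback (most recent call last):
  File "m2.py", line 7, in <module>
    n,l,st,ct=cv2.connectedComponentsWithStats(k);k=(l==1+np.argmax(st[1:,4])).astype(np.uint8)
                                                          ~~~~~~~~~^^^^^^^^^^
    return _wrapfunc(a, 'argmax', axis=axis, out=out, **kwds)
    return bound(*args, **kwds)
ValueError: attempt to get argmax of an empty sequence
```

```bash
sed -i 's/>190)&/>110)\&/' m2.py; python3 m2.py
```

```text
[[14, 170, 238], [14, 169, 237], [14, 170, 235], [12, 173, 224]]
top 136.625 ctr [0.4498 0.2965] [(0.0463, -43.6), (0.0248, -133.5)]
fit [0.45   0.2966 0.7759] 44.5 0.086
[[16, 241, 240], [17, 242, 245], [18, 244, 246], [18, 244, 246]]
side 233.3125 ctr [0.4528 0.3002] [(0.0342, -110.6), (0.0551, 133.3)]
fit [0.4533 0.3012 0.7834] 44.9 0.096
foot [0.4463 0.3509 0.005 ]
foot [0.3924 0.2985 0.005 ]
foot [0.4547 0.2387 0.005 ]
foot [0.5084 0.2942 0.005 ]
foot side [0.5119 0.2966 0.005 ]
foot side [0.3941 0.301  0.005 ]
```

Request:
{"api": "apply_moves", "payload": {"motion": [{"x": -0.5, "y": 6, "z": 0, "yaw": 3.2, "hand": 1}, {"x": -0.5, "y": 12, "z": 0, "yaw": 3.2, "hand": 1}, {"x": -0.5, "y": 17, "z": 0, "yaw": 3.2, "hand": 1}, {"x": -0.5, "y": 19, "z": 0, "yaw": 3.2, "hand": 1}, {"x": -0.5, "y": 19, "z": -2, "yaw": 3.2, "hand": 1}, {"x": -0.5, "y": 19, "z": -2.5, "yaw": 3.2, "hand": 1}, {"x": -0.5, "y": 19, "z": -2.5, "yaw": 3.2, "hand": 1}]}}

```text
clock: 11.75
position: [0.4516, 0.2954, 0.1389]
ee_rot: [-1.214, -2.897, 0.002]
force: [-0.3, 0.6, 0.2]
width: 0.995
gripper_force: 0.0
```

```bash
python3 - <<'E'
from fit import *
o=observe();print(o["clock"],o["position"],o["ee_rot"],o["force"])
a=get_image("top")[160:260,290:430];b=get_image("side")[160:320,290:430]
cv2.imwrite("pics/c6.png",np.vstack([cv2.resize(a,None,fx=3,fy=2.0),cv2.resize(b,None,fx=3,fy=2.4)]) if 0 else cv2.resize(np.vstack([a,b]),None,fx=2.3,fy=2.3,interpolation=cv2.INTER_CUBIC))
E
```

```text
11.75 [0.45155804 0.29539825 0.13892559] [-1.21434465e+00 -2.89728499e+00  1.73675763e-03] [-0.33447779  0.56707032  0.18416709]
```

View pics/c6.png

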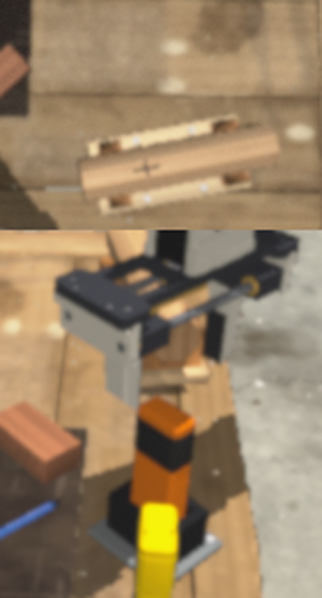

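The leg lies seated across both V-blocks with the cross up at about (148,167) in the crop. The gripper straddles the orange meter. Next I'll descend, grip, and measure the leg while waiting.

Request:
{"api": "apply_moves", "payload": {"motion": [{"x": 0, "y": 0.3, "z": -2, "yaw": 0, "hand": 1}, {"x": 0, "y": 0.3, "z": -5, "yaw": 0, "hand": 1}, {"x": 0, "y": 0.3, "z": -7.2, "yaw": 0, "hand": 1}, {"x": 0, "y": 0.3, "z": -7.2, "yaw": 0, "hand": 0.2}, {"x": 0, "y": 0.3, "z": -7.2, "yaw": 0, "hand": -0.2}, {"x": 0, "y": 0.3, "z": -7.2, "yaw": 0, "hand": -1}, {"x": 0, "y": 0.3, "z": -7.2, "yaw": 0, "hand": -1}, {"x": 0, "y": 0.3, "z": -7.2, "yaw": 0, "hand": -1}, {"x": 0, "y": 0.3, "z": -7.2, "yaw": 0, "hand": -1}, {"x": 0, "y": 0.3, "z": -7.2, "yaw": 0, "hand": -1}], "newtons": 25}}

```text
clock: 13.1
position: [0.4514, 0.2997, 0.067]
ee_rot: [-1.212, -2.898, 0.0]
force: [-0.3, -0.7, -0.7]
width: 0.298
gripper_force: 25.0
```

```bash
cat > leg.py <<'E'
from fit import *
o=observe();print(o["clock"],o["position"],o["width"],o["gripper_force"],o["force"])
im=get_image("top");get_image("side")
for c,near in(("top",(368,232)),("side",(352,185))):
    m=pick("leg",c,near)
    if m is None: print(c,"none",[x["rect"] for x in silhouettes("leg",c)]);continue
    p,f=fit(octa(.047),{c:m},[.4565,-.053,1.77])
    print(c,m.sum(),p.round(4),np.degrees(p[2]).round(1),round(f,3),"mark",(p[:2]+.045*np.array([np.cos(p[2]),np.sin(p[2])])).round(4))
g=cv2.cvtColor(im,cv2.COLOR_BGR2GRAY).astype(float);roi=g[227:239,346:363]
w=np.clip(np.median(roi)-18-roi,0,None);ys,xs=np.mgrid[227:239,346:363]
uv=((w*xs).sum()/w.sum(),(w*ys).sum()/w.sum());print("cross",uv,at("top",uv,.103))
E
python3 leg.py
```

```text
13.1 [0.45135358 0.29965002 0.06702409] 0.29773340250812125 24.95328426361084 [-0.31700572 -0.67066646 -0.72124808]
top 1667 [ 0.4545 -0.0545  1.774 ] 101.6 0.034 mark [ 0.4454 -0.0104]
side 276 [ 0.4872 -0.1464  1.5353] 88.0 0.738 mark [ 0.4888 -0.1014]
cross (np.float64(352.04433497536945), np.float64(231.14285714285714)) [ 0.45207302 -0.00606075  0.103     ]
```

Meter gripped with a width of 27.4 mm. Next I'll draw it straight up, then carry it over the mark.

Request:
{"api": "apply_moves", "payload": {"motion": [{"x": 0, "y": 0, "z": 1.5, "yaw": 0, "hand": -1}, {"x": 0, "y": 0, "z": 4, "yaw": 0, "hand": -1}, {"x": 0, "y": 0, "z": 8, "yaw": 0, "hand": -1}, {"x": 0, "y": 0, "z": 12, "yaw": 0, "hand": -1}, {"x": 0, "y": -3, "z": 13, "yaw": -5, "hand": -1}, {"x": 0, "y": -8, "z": 13, "yaw": -12, "hand": -1}, {"x": 0, "y": -14, "z": 13, "yaw": -19, "hand": -1}, {"x": 0, "y": -20, "z": 13, "yaw": -26, "hand": -1}, {"x": -0.2, "y": -26, "z": 13, "yaw": -33.3, "hand": -1}, {"x": -0.3, "y": -30.9, "z": 13, "yaw": -33.3, "hand": -1}]}}

```text
clock: 14.55
position: [0.448, -0.0118, 0.198]
ee_rot: [1.995, 2.426, 0.002]
force: [1.4, 0.6, -1.0]
width: 0.299
gripper_force: 25.0
```

Request:
{"api": "apply_moves", "payload": {"motion": [{"x": 0, "y": 0, "z": -1, "yaw": 0, "hand": -1}, {"x": 0, "y": 0, "z": -2, "yaw": 0, "hand": -1}, {"x": 0, "y": 0, "z": -2, "yaw": 0, "hand": -1}, {"x": 0, "y": 0, "z": -2, "yaw": 0, "hand": -1}]}}

```text
clock: 15.05
position: [0.4485, -0.0084, 0.1771]
ee_rot: [-1.989, -2.431, 0.0]
force: [0.3, 0.3, -1.1]
width: 0.301
gripper_force: 25.0
```

```bash
python3 - <<'E'
from fit import *
o=observe();print(o["clock"],o["position"],o["ee_rot"],o["width"],o["gripper_force"],o["force"])
p=o["position"];T=p-np.array([0,0,-.090+.067+.09])+np.array([0,0,.008]);print("tip est",T)
b=get_image("side");cv2.imwrite("pics/side7.png",b)
cv2.imwrite("pics/c7.png",cv2.resize(b[100:240,300:440],None,fx=4.2,fy=4.2,interpolation=cv2.INTER_CUBIC))
f=lambda x:((proj("side",x)-[300,100])*4.2).round(0)
ax=np.array([np.cos(1.77),np.sin(1.77),0])
c=np.array([.457,-.0527,.103])
for d in(-.129,.028,.045,.062,.129):print(d,f(c+d*ax))
for s in(-1,1):print("pin",f(T+s*.013*ax))
E
```

```text
15.05 [ 0.44845638 -0.00843089  0.17706907] [-1.98936802e+00 -2.43118226e+00  3.39510233e-04] 0.3012965166857505 24.950573444366455 [ 0.27523403  0.25364032 -1.08980483]
tip est [ 0.44845638 -0.00843089  0.11806907]
-0.129 [194. 227.]
0.028 [243. 329.]
0.045 [249. 342.]
0.062 [255. 355.]
0.129 [282. 410.]
pin [246. 311.]
pin [255. 330.]
```

View pics/c7.png

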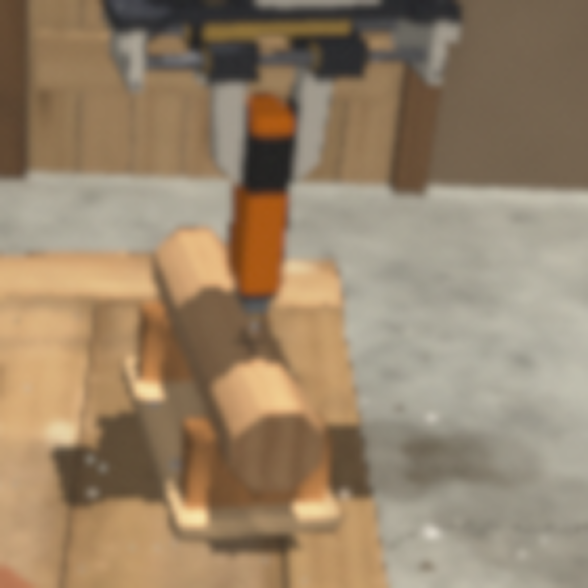

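The crop shows the meter hanging upright with its pins at about (255,328), just above the cross at about (250,340). I've used up my views, so I'll check tilt and offset numerically from the orange mask.

```bash
python3 - <<'E'
from fit import *
im=cv2.resize(cv2.imread("pics/side7.png"),None,fx=4,fy=4,interpolation=cv2.INTER_CUBIC)
h=cv2.cvtColor(im,cv2.COLOR_BGR2HSV)
k=((h[...,0]>=3)&(h[...,0]<=20)&(h[...,1]>215)&(h[...,2]>130)).astype(np.uint8)
w=np.zeros_like(k);w[400:4*175,4*350:4*375]=1;k*=w
n,l,st,ct=cv2.connectedComponentsWithStats(k)
for i in range(1,n):
    if st[i,4]>200:
        ys,xs=np.nonzero(l==i)
        print("comp",(st[i,:4]/4),"center",ct[i]/4)
        for r in range(ys.min()+8,ys.max()-4,24): q=xs[ys==r];print(r/4,q.min()/4,q.max()/4,(q.min()+q.max())/8)
t=np.array([.4485,-.0084,.1181]);e=t[2]+.026
P=lambda z0,z1:hull("side",box(.026,.046,z0,z1),[t[0],t[1],1.77-np.pi/2],1)[:,0]
for z0,z1 in((e,e+.062),(e+.106,e+.112)):
    q=P(z0,z1);print("model",q.min(0).round(1),q.max(0).round(1))
for z in(e,e+.03,e+.062,e+.112):
    q=P(z,z+1e-4);print("z",z-e,"cols",q[:,0].min().round(1),q[:,0].max().round(1),"row",q[:,1].mean().round(1))
# dark cross: darkest pixels on leg top vs row neighbourhood
g=cv2.cvtColor(cv2.imread("pics/side7.png"),cv2.COLOR_BGR2GRAY);print(g[170:190,348:372])
E
```

```text
comp [360.5  123.75   8.5    7.75] center [364.29740834 128.00158028]
125.75 360.75 365.75 363.25
comp [357.25 147.25   9.75  22.  ] center [361.86960432 157.79343525]
149.25 358.5 366.75 362.625
155.25 358.0 366.0 362.0
161.25 357.5 365.5 361.5
167.25 358.0 365.0 361.5
model [353.4 140.6] [369.6 171.4]
model [356.1 121.4] [371.4 130.9]
z 0.0 cols 353.4 367.5 row 167.2
z 0.03 cols 354.1 368.5 row 156.4
z 0.062 cols 354.9 369.6 row 144.4
z 0.11199999999999999 cols 356.3 371.4 row 124.9
[[102 101 100  99 100 103 104  97  84  74  73  76  78  77  77  80  93 123
  159 183 191 192 192 193]
 [100 100 100 100  99  99  99  97  88  75  69  73  74  74  77  86 109 140
  167 180 184 185 187 189]
 [ 99 100 100 100  99  99  99  99  93  84  80  81  84  85  86  99 124 148
  163 169 170 169 172 175]
 [ 99 100 101 101 100  98  99  99  97  91  88  89  91  91  93 105 128 143
  151 153 151 150 152 155]
 [ 99 100 101 101 100  99  99 100  99  97  94  94  97  96  94 108 130 142
  145 146 145 145 147 149]
 [100 101 101 101 101 100  99 100 101 100  98 100 104 102  96 107 129 142
  146 146 147 149 151 154]
 [ 9
[... 710 characters left out ...]
93  96  98  99 101 101 101  99  96  91  83  85  94  99  97  92  91
  104 128 148 156 157 158]
 [ 91  93  95  97  99 100 101 100 100  99  96  94  99 108 110 104  98  93
   99 119 142 154 157 158]
 [ 91  93  94  96  99 100 101 103 106 109 111 118 133 143 140 125 113 106
  102 111 133 151 158 159]
 [ 90  92  93  95  97 100 104 115 130 140 145 155 171 181 177 162 151 143
  131 117 124 146 157 159]
 [ 89  91  93  94  97 102 115 138 160 174 180 185 190 195 196 191 187 182
  167 140 126 139 152 156]
 [ 87  91  92  96 101 113 135 160 176 185 192 195 195 198 200 201 201 198
  187 165 143 139 145 150]
 [ 85  89  94 104 117 134 154 171 178 185 192 196 198 197 199 201 202 201
  195 181 160 142 136 142]]
```

```bash
python3 - <<'E'
from fit import *
im=cv2.imread("pics/c6.png");g=cv2.cvtColor(im,cv2.COLOR_BGR2GRAY).astype(np.float32)
r=g[140:195,115:185];d=cv2.GaussianBlur(r,(0,0),12)-cv2.GaussianBlur(r,(0,0),1.5)
d=np.clip(d-10,0,None);n,l,st,ct=cv2.connectedComponentsWithStats((d>0).astype(np.uint8))
for i in range(1,n):
    if st[i,4]>20:
        x,y,w,h,a=st[i];uv=np.array([115+x+w/2,140+y+h/2]);U=(uv+.5)/2.3-.5+[290,160];print(st[i],U,at("top",U,.103).round(4))
for c in("top",):print("pred cross px",c,proj(c,[.448,-.009,.103]),"eye",at(c,(354.2,232.4),.103).round(4))
print("side cross",at("side",(358.6,181),.103).round(4),"side pin mid if pred-0.7px",proj("side",[.4485,-.0084,.118]))
E
```

```text
[  0   0  70  22 720] [354.93478261 225.36956522] [ 0.4692 -0.0146  0.103 ]
[26 24 11  9 62] [353.41304348 232.97826087] [ 0.4467 -0.0101  0.103 ]
[  0  32  70  23 655] [354.93478261 239.5       ] [ 0.4276 -0.0147  0.103 ]
pred cross px top [353.0315043  232.53996703] eye [ 0.4485 -0.0125  0.103 ]
side cross [ 0.4499 -0.0105  0.103 ] side pin mid if pred-0.7px [359.55747572 176.27226728]
```

Cross is at about (0.4483,-0.010). Next I'll lower slowly, feeling for the spring.

Request:
{"api": "apply_moves", "payload": {"motion": [{"x": 0, "y": -0.1, "z": -0.5, "yaw": 0, "hand": -1}, {"x": 0, "y": -0.1, "z": -1.0, "yaw": 0, "hand": -1}, {"x": 0, "y": -0.1, "z": -1.3, "yaw": 0, "hand": -1}, {"x": 0, "y": -0.1, "z": -1.3, "yaw": 0, "hand": -1}, {"x": 0, "y": -0.1, "z": -1.3, "yaw": 0, "hand": -1}]}}

```text
clock: 15.72
position: [0.4485, -0.0104, 0.1641]
ee_rot: [1.992, 2.429, 0.0]
force: [0.5, 0.1, -2.2]
width: 0.302
gripper_force: 25.0
```

Request:
{"api": "apply_moves", "payload": {"motion": [{"x": 0, "y": 0, "z": -0.2, "yaw": 0, "hand": -1}, {"x": 0, "y": 0, "z": -0.2, "yaw": 0, "hand": -1}, {"x": 0, "y": 0, "z": -0.2, "yaw": 0, "hand": -1}]}}

```text
clock: 16.1
position: [0.4484, -0.0104, 0.1621]
ee_rot: [-1.992, -2.43, -0.0]
force: [-0.1, -0.2, -1.1]
width: 0.296
gripper_force: 25.0
```

Request:
{"api": "apply_moves", "payload": {"motion": [{"x": 0, "y": 0, "z": -0.2, "yaw": 0, "hand": -1}, {"x": 0, "y": 0, "z": -0.2, "yaw": 0, "hand": -1}, {"x": 0, "y": 0, "z": -0.2, "yaw": 0, "hand": -1}]}}

```text
clock: 16.48
position: [0.4485, -0.0104, 0.1601]
ee_rot: [1.992, 2.429, 0.0]
force: [0.1, 0.3, 0.3]
width: 0.298
gripper_force: 25.0
```

Request:
{"api": "apply_moves", "payload": {"motion": [{"x": 0, "y": 0, "z": -0.2, "yaw": 0, "hand": -1}, {"x": 0, "y": 0, "z": -0.2, "yaw": 0, "hand": -1}, {"x": 0, "y": 0, "z": -0.2, "yaw": 0, "hand": -1}]}}

```text
clock: 16.85
position: [0.4485, -0.0104, 0.1581]
ee_rot: [1.992, 2.43, 0.0]
force: [-1.2, -0.5, 1.5]
width: 0.297
gripper_force: 25.0
```

Request:
{"api": "apply_moves", "payload": {"motion": [{"x": 0, "y": 0, "z": -0.1, "yaw": 0, "hand": -1}, {"x": 0, "y": 0, "z": -0.1, "yaw": 0, "hand": -1}, {"x": 0, "y": 0, "z": -0.1, "yaw": 0, "hand": -1}, {"x": 0, "y": 0, "z": -0.1, "yaw": 0, "hand": -1}]}}

```text
clock: 17.35
position: [0.4485, -0.0104, 0.1571]
ee_rot: [1.992, 2.429, 0.0]
force: [0.1, -0.1, 2.0]
width: 0.298
gripper_force: 25.0
```

```bash
python3 - <<'E'
from fit import *
F=[]
for i in range(8):
    get_image("side" if i%2 else "top");o=observe();F.append(o["force"][2])
print(np.round(F,2),np.mean(F),o["position"],o["clock"])
E
```

```text
[3.24 2.63 2.9  2.12 2.05 2.13 1.69 1.99] 2.3431809234099736 [ 0.44846647 -0.01035102  0.15705927] 17.75
```

The wrist reads 2.3 N; adding the meter's weight gives a net push of about 4.1 N, so the head is about half-way in. Handing in.

```bash
python3 -c "
from cell import *
print(sign_off())"
```

```text
the job is handed in; nothing more can be done
None
```

The job is handed in, though no verdict came back: the marked leg rests in both V-blocks with the cross on top, and the orange meter is held upright with its pins along the grain on the cross to within about 2 mm, at a steady push of about 4 N (head about half-way in, judged from force and height rather than seen).

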